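# Pop the push-latch case and put the tank wagon away

## Task

Put the little tank wagon away in the flat storage case. Press the closed lid down at its round thumb pad until the catch lets go and the lid swings up by itself, then set the tank wagon down on its wheels on the floor of the case, without dropping it. Leave the lid standing open.

Things in the scene. Friction and masses are not known exactly. Their poses are not given: they have to be found in the camera images.
- case_lid (a joint): Lid of the case, grey plate 186 x 150 x 6 mm, hinged on the far edge 69 mm above the table. 0 = shut and caught, level; negative = pressed in (stop -0.048 rad); positive = open. Pressed to about -0.036 (6 mm down at the pad, 5 to 7 N; stop at 8 mm) the catch frees it: as the finger leaves it follows with about 1 N and springs in 2 to 3 s to 1.8 rad, just past upright, top about 250 mm up.
- lid_pad (a point): Centre of the round black thumb pad (28 mm across) on top of the lid, where to press: on its mid-line, 29 mm from the free (near) edge, 155 mm from the hinge, 73 mm above the table when shut. Moves with the lid; while it is shut the axes are the case's: x from free edge to hinge, y along the hinge, z up.
- case_floor (a point): Centre of the compartment's floor, 17 mm above the table. The case is a fixed aluminium box 190 (x) x 150 (y) mm, walls 6 mm, rim 57 mm above the table. Compartment 149 (x) x 138 (y) mm, 40 mm deep, open on top once the lid is up. x points to the hinge, away from the pad; z up. The open lid rises 75 mm from this point in +x and leans away.
- tank_wagon: Model tank wagon, the one of three small wagons with a round grey barrel lying along it (others: open-topped wagon, flat-roofed box van). 84 mm long (x), 30 wide (y), 40 high (43 at the cap), 70 g. Origin: centre of the underside (wheel bottoms), z up. Barrel 29 mm thick, 70 long, axis 25.5 mm above the underside: grip across it at mid length. Stands on the table, does not roll.
There are look-alikes about, which are no part of the job. Leave any green look-alike of the tank_wagon alone.

How it is judged:
On the way, in this order (a step that is already met when the one before it is completed fails the run):
1. the lid is pressed in (value of joint case_lid below -0.025 rad), for 0.02 s.
2. the catch has let go and the lid has swung open, the wagon not yet in the case (value of joint case_lid above 1.3 rad and not (x of tank_wagon in the frame of case_floor between -0.07 and 0.07 m and y of tank_wagon in the frame of case_floor between -0.065 and 0.065 m and z of tank_wagon in the frame of case_floor between -0.008 and 0.012 m)), for 0.2 s.
At the end, for the whole second after the job is handed in: The tank wagon stands upright (within 10 degrees) and at rest on the floor of the case's compartment (its underside within about 10 mm of the floor, its centre between the walls), and the lid stands open (beyond 1.3 rad) (x of tank_wagon in the frame of case_floor between -0.07 and 0.07 m and y of tank_wagon in the frame of case_floor between -0.065 and 0.065 m and z of tank_wagon in the frame of case_floor between -0.008 and 0.012 m and angle between tank_wagon's own z axis and vertical below 0.17 rad and linear speed of tank_wagon below 0.02 m/s and value of joint case_lid above 1.3 rad); the robot touches nothing.
It fails at once if the tank wagon is dropped (falls freely at more than 0.8 m/s, about 30 mm) (linear speed of tank_wagon above 0.8 m/s and contact force between the fingers and tank_wagon below 0.1 N).
It also fails if it takes over 56 s, if anything falls off the work surface, if the arm or the gripper's body presses on something with over 40 N, if the wrist force passes 120 N, or if a joint passes its speed limit or range.

## Robot

A 7-joint arm with a two-finger parallel gripper is mounted at the origin on the work surface. World frame = base frame: x ahead of the robot, y to its left, z up, the work surface at z = 0. Lengths are in m, angles in rad, forces in N, time in s.
With the tool pointing down it reaches from about 0.4 to 0.85 m from the base axis. Payload 10.4 kg.
Tool frame: the origin (TCP) lies at the very end of the fingers, on their centre line; the grasp point (between the pads) lies 19 mm behind it; x points along the fingers, z is the direction in which the jaws open and shut, and the axes are right-handed (so a half turn about x gives the same grasp; the last joint's range is limited). The gripper opens to 85 mm and grips with 20 to 120 N. Pads are 22 mm wide; open, the fingers measure 114 mm over their backs; the gripper's body (76 mm by 85 mm) begins 54 mm behind the grasp point. The pads swing forward as they close: fully open they stand 13 mm farther back than shut.
Start: joints at [1.093, 0.332, -0.065, 1.46, 0.022, 1.35, -0.088], TCP at [0.275, -0.561, 0.231] pointing down, gripper open.
Joint ranges: [-2.6, 2.6], [-0.5, 2.12], [-1.47, 1.34], [0.16, 2.42], [-1.27, 4.41], [0.06, 2.06], [-2.6, 2.6]. Speed limits (rad/s): [2.22, 2.22, 2.79, 2.79, 3.14, 3.14, 3.14].

## Interface

Orientations are given as a unit quaternion [x, y, z, w].
In Python, from workcell import readout, camera, manip gives the robot as it stands.
- The arm moves only by the shell command python3 -m inch 'ROWS' [FORCE]. ROWS is JSON, a list of rows, each a list of 3 entries, a list of its own where there are three numbers: the turn, a rotation vector about the tool's x, y, z in degrees, then the shift along the tool's x, y, z in mm, then the closure, from 0 (fully open) to 1 (shut). In form: [[[wx, wy, wz], [dx, dy, dz], hand], ...]. A call has 1 to 10 rows; each row is the pose to reach, as a shift and turn from the pose measured when the call began, along the tool's axes at that moment; what a row does not reach only later rows make up. A row lasts 1/8 s, in which the tool goes at most 62.5 mm and 10.7 degrees, less where a joint would pass 70% of its speed; a pose out of reach is approached as far as the arm can. A call with a gripper value outside its range is refused whole. The fingers move at their own pace and stop on an object; FORCE is the grip in N (left out, the last holds). Time passes only in rows, so rows that repeat a pose let the fingers close. It gives the time, the measured TCP pose, the force and the opening at its end, in the units of the state.
- readout.get_obs(): the state, without advancing time (a new reading comes with each control period).
- camera(name): name is "scene" or "top" or "wrist"; returns a dict with "pixels" (480x640x3 uint8, red, green, blue), "range_z" (480x640 float32, m along the optical axis (not along the pixel's ray), 0 where there is no reading), "intrinsics" (3x3 intrinsics, pixels), "dist" ([k1, k2, p1, p2, k3] as OpenCV has them; the pictures are not rectified), "extrinsics" (4x4, takes a point from world to camera coordinates); the wrist camera has in their place "T_tool_cam" (4x4, takes a point from camera to tool coordinates, whose origin is the TCP and whose axes are the tool frame's). Camera axes: x right, y down, z forward; pixel columns grow to the right and rows downward; lengths in m; the calibration is good to about 2 mm. A picture is of the moment at which its call begins: read the wrist's pose just before it.
- manip.hand_in(): hands the job in, once; it reports no verdict.
The state is a dict: "clock": time; "joint_pos": joint angles; "joint_velocities": joint speeds; "tau": joint torques, N m; "position": TCP position; "ee_rot": TCP orientation; "ft_force": force on the tool from outside, world axes, zero at the start; "torque": the same for the moment, N m; "grip_width": opening from 0.0 (shut) to 1.0 (fully open).
Only numpy, scipy, OpenCV 4.12 (cv2) and the standard library are available. Lean on these libraries where they do the work, as an engineer would, in place of code of your own. Each camera call takes 0.05 s, during which the arm holds its last target.

## Working session

There is one attempt and no reset: what is moved stays moved. The work goes in short steps, Python scripts to look and compute and a shell command to move; the robot and the scene stay as the last step left them, time stands still between calls to the robot, and variables do not carry over. Pictures are saved under pics/ and viewed, and the job is handed in when it is done.

```bash
mkdir -p pics; ls
cat > h.py <<'E'
import numpy as np, cv2
from scipy.spatial.transform import Rotation as R
from workcell import readout, camera, manip
def save(n,f):
    c=camera(n); cv2.imwrite(f'pics/{f}.png',c['pixels'][:,:,::-1]); np.savez(f'{f}.npz',**c); return c
def pt(c,u,v,T=None,z=None):
    p=cv2.undistortPoints(np.array([[[u,v]]],float),c['intrinsics'],c['dist'])[0,0]
    d=c['range_z'][int(round(v)),int(round(u))] if z is None else z
    P=np.array([p[0]*d,p[1]*d,d,1])
    M=np.linalg.inv(c['extrinsics']) if 'extrinsics' in c else T@c['T_tool_cam']
    return (M@P)[:3]
def ptz(c,u,v,zw,T=None):
    a=pt(c,u,v,T,1.0); b=pt(c,u,v,T,2.0); return a+(b-a)*(zw-a[2])/(b[2]-a[2])
def tool(o):
    T=np.eye(4);T[:3,:3]=R.from_quat(o['ee_rot']).as_matrix();T[:3,3]=o['position'];return T
E
python3 - <<'E'
from h import *
o=readout.get_obs(); print(o); print(tool(o))
save('scene','s0'); save('top','t0')
E
```

```text
pics
{'clock': 0.0, 'joint_pos': array([ 1.09342942,  0.33292769, -0.06466088,  1.46092336,  0.02156949,
        1.34991223, -0.08846388]), 'joint_velocities': array([-0.00011672, -0.00179715,  0.00020887,  0.00127851,  0.00055661,
       -0.00269434,  0.00074903]), 'tau': array([-1.22843798e-03, -6.25450373e+01,  4.78203397e-02, -3.91599870e+01,
        1.59832399e-02,  1.01440237e-02,  1.64033651e-06]), 'position': array([ 0.27435216, -0.56114961,  0.23048955]), 'ee_rot': array([ 0.37467247,  0.60029868, -0.37414998,  0.59939455]), 'ft_force': array([ 0.22502574, -0.59460678,  0.20227923]), 'torque': array([ 0.02057619, -0.01045752, -0.00637653]), 'grip_width': 1.000386323656271}
[[-6.93423075e-04  8.98357695e-01  4.39264125e-01  2.74352159e-01]
 [ 1.30385504e-03  4.39264670e-01 -8.98356750e-01 -5.61149614e-01]
 [-9.99998910e-01 -5.02045569e-05 -1.47592446e-03  2.30489546e-01]
 [ 0.00000000e+00  0.00000000e+00  0.00000000e+00  1.00000000e+00]]
```

View pics/s0.png

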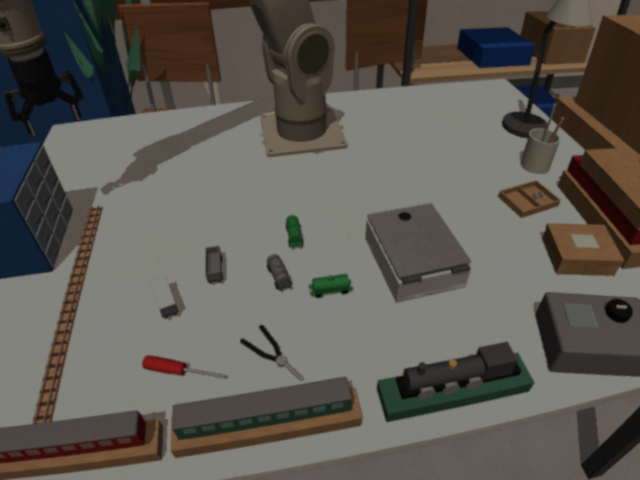

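View pics/t0.png

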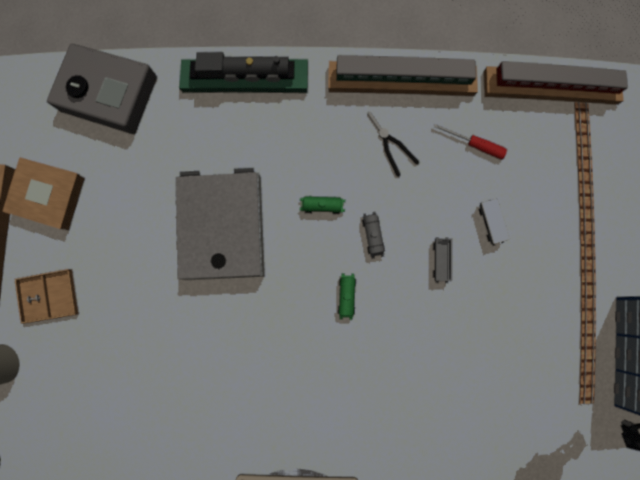

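The top view shows the case at about (220,225) with its pad at (218,261). The grey tank wagon is at (374,235), with green look-alikes at (323,204) and (347,296). I'll enlarge these next.

Run:
```python
from h import *
im=cv2.imread('pics/t0.png')
cv2.imwrite('pics/t0a.png',cv2.resize(im[195:275,325:425],None,fx=7,fy=7,interpolation=cv2.INTER_CUBIC))
cv2.imwrite('pics/t0b.png',cv2.resize(im[160:290,165:275],None,fx=4.5,fy=4.5,interpolation=cv2.INTER_CUBIC))
```

```text
(no output)
```

View pics/t0a.png

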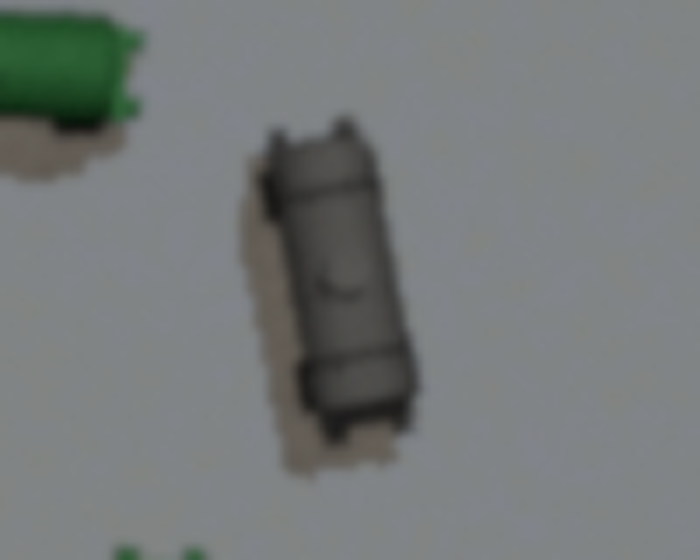

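View pics/t0b.png

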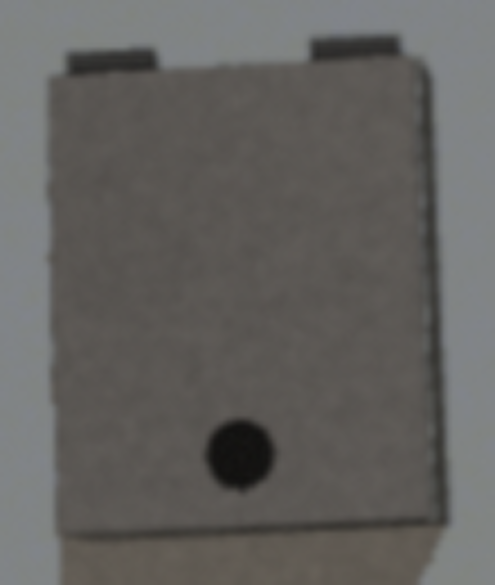

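The crops show the barrel's end bands centred at (327,188) and (358,355), with the cap at (342,280). The pad centre is at (240,454) and the lid corners are at (50,75), (424,62), (437,522) and (58,532).

Run:
```python
from h import *
c=dict(np.load('t0.npz'))
a=lambda x,y:(x/7+325-.43,y/7+195-.43)
b=lambda x,y:(x/4.5+165-.39,y/4.5+160-.39)
for n,p,z in [('band1',a(327,188),.040),('band2',a(358,355),.040),('cap',a(342,280),.043),('end1',a(310,130),.012),('end2',a(370,430),.012),
 ('pad',b(240,454),.073),('TL',b(50,75),.072),('TR',b(424,62),.072),('BR',b(437,522),.072),('BL',b(58,532),.072)]:
    print(n,np.round(p,1),'rng',pt(c,*p).round(4),'plane',ptz(c,*p,z).round(4))
s=dict(np.load('s0.npz'))
for u,v in [(404,216),(279,271)]: print(pt(s,u,v).round(4))
```

```text
band1 [371.3 221.4] rng [ 0.5949 -0.1294  0.0402] plane [ 0.595  -0.1294  0.04  ]
band2 [375.7 245.3] rng [ 0.5514 -0.138   0.0383] plane [ 0.5513 -0.1379  0.04  ]
cap [373.4 234.6] rng [ 0.5704 -0.1332  0.0444] plane [ 0.5705 -0.1333  0.043 ]
end1 [368.9 213.1] rng [ 0.6152 -0.1273  0.0033] plane [ 0.614  -0.1267  0.012 ]
end2 [377.4 256. ] rng [ 0.5345 -0.1446 -0.0009] plane [ 0.5336 -0.1436  0.012 ]
pad [217.9 260.5] rng [0.5162 0.1437 0.0752] plane [0.5163 0.1441 0.073 ]
TL [175.7 176.3] rng [0.6817 0.2465 0.0008] plane [0.6678 0.2281 0.072 ]
TR [258.8 173.4] rng [0.6807 0.0794 0.0417] plane [0.6746 0.0758 0.072 ]
BR [261.7 275.6] rng [0.4931 0.0717 0.012 ] plane [0.4912 0.0653 0.072 ]
BL [177.5 277.8] rng [0.4854 0.2334 0.0045] plane [0.4838 0.2167 0.072 ]
[0.5136 0.1453 0.0707]
[ 0.5891 -0.1318  0.0389]
```

```bash
cat >> h.py <<'E'
def go(x,y,z,yaw=None):
    o=readout.get_obs();T=tool(o);d=T[:3,:3].T@(np.array([x,y,z])-T[:3,3])*1000
    s='clk %.2f pos %s F %s grip %.3f | shift %s'%(o['clock'],o['position'].round(4),o['ft_force'].round(1),o['grip_width'],d.round(1))
    if yaw is not None:
        a=np.radians(yaw);W=np.array([[0,np.cos(a),np.sin(a)],[0,np.sin(a),-np.cos(a)],[-1,0,0]])
        s+=' turn %s'%np.degrees(R.from_matrix(T[:3,:3].T@W).as_rotvec()).round(2)
    print(s)
E
python3 -c "
from h import *
go(.43,-.107,.15,11.5);go(.516,.144,.12,3.4)"
```

```text
clk 0.10 pos [ 0.2744 -0.5612  0.2306] F [-0.  -0.1 -0.4] grip 1.004 | shift [  81.   339.3 -339.5] turn [ 1.456e+01 -7.000e-02  1.000e-02]
clk 0.10 pos [ 0.2744 -0.5612  0.2306] F [-0.  -0.1 -0.4] grip 1.004 | shift [ 111.2  526.8 -527.2] turn [ 2.266e+01 -7.000e-02  2.000e-02]
```

```bash
python3 -m inch '[[[4,0,0],[5,40,-40],1],[[8,0,0],[15,80,-80],1],[[12,0,0],[30,120,-120],1],[[16,0,0],[45,160,-160],1],[[20,0,0],[60,200,-200],1],[[22.7,0,0],[70,240,-240],1],[[22.7,0,0],[80,280,-280],1],[[22.7,0,0],[90,320,-320],1],[[22.7,0,0],[90,360,-360],1],[[22.7,0,0],[90,400,-400],1]]'; python3 -c "
from h import *
go(.516,.144,.11,3.4)"
```

```text
clock: 1.35
position: [0.4581, -0.0243, 0.141]
ee_rot: [0.485, 0.515, -0.485, 0.514]
ft_force: [1.3, -1.2, 0.2]
grip_width: -0.0
clk 1.35 pos [ 0.4581 -0.0243  0.141 ] F [ 1.3 -1.2  0.2] grip -0.000 | shift [  31.1   67.7 -164.6] turn [-0.06 -0.06  0.04]
```

```bash
python3 -m inch '[[[0,0,0],[5,22,-55],1],[[0,0,0],[15,44,-110],1],[[0,0,0],[25,67.7,-164.6],1],[[0,0,0],[25,67.7,-164.6],1],[[0,0,0],[25,67.7,-164.6],1]]'
python3 - <<'E'
from h import *
go(.516,.144,.073,3.4); save('wrist','w1'); save('scene','s1')
E
```

```text
clock: 1.98
position: [0.5157, 0.1436, 0.1156]
ee_rot: [0.485, 0.515, -0.485, 0.514]
ft_force: [-0.2, -1.3, 0.5]
grip_width: 0.002
clk 1.98 pos [0.5157 0.1436 0.1156] F [-0.2 -1.3  0.5] grip 0.002 | shift [42.6  0.4 -0.4] turn [-0.04 -0.04  0.11]
```

View pics/w1.png

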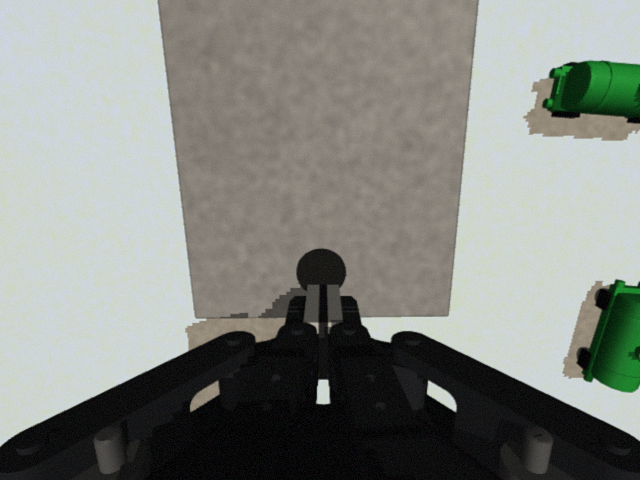

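View pics/s1.png

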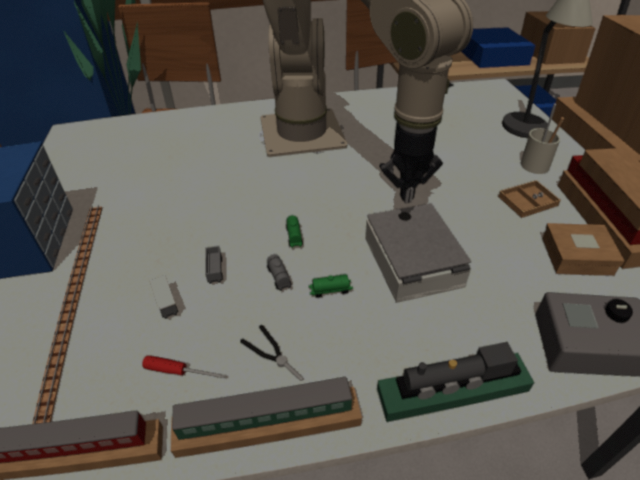

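The wrist view has the pad at (321,270). The scene view has the fingertips directly over the pad at (404,216).

```bash
python3 - <<'E'
from h import *
c=dict(np.load('w1.npz'));T=tool(readout.get_obs())
print(ptz(c,321,270,.073,T),pt(c,321,262,T))
for u,v in [(195,318),(450,316),(160,0),(478,0)]: print(ptz(c,u,v,.072,T).round(4))
E
python3 -m inch '[[[0,0,0],[20,0,0],1],[[0,0,0],[36,0,0],1],[[0,0,0],[40,0,0],1],[[0,0,0],[42,0,0],1],[[0,0,0],[43,0,0],1]]'
```

```text
[0.51675669 0.14324874 0.073     ] [0.52194797 0.14353226 0.07438149]
[0.4823 0.2156 0.072 ]
[0.4921 0.066  0.072 ]
[0.6449 0.2254 0.072 ]
[0.6533 0.0778 0.072 ]
clock: 2.7
position: [0.5163, 0.1425, 0.0735]
ee_rot: [0.486, 0.514, -0.486, 0.514]
ft_force: [0.5, -0.8, 0.7]
grip_width: 0.002
```

```bash
python3 -m inch '[[[0,0,0],[3,0,0],1],[[0,0,0],[5,0,0],1],[[0,0,0],[6.5,0,0],1],[[0,0,0],[6.5,0,0],1]]'
```

```text
clock: 3.2
position: [0.5166, 0.1426, 0.0674]
ee_rot: [0.486, 0.514, -0.485, 0.514]
ft_force: [-0.8, -1.3, 5.2]
grip_width: 0.002
```

```bash
python3 -m inch '[[[0,0,0],[1,0,0],1],[[0,0,0],[1.2,0,0],1],[[0,0,0],[1.2,0,0],1]]'
```

```text
clock: 3.58
position: [0.5166, 0.1426, 0.0665]
ee_rot: [0.486, 0.514, -0.486, 0.514]
ft_force: [-2.3, -1.5, 6.1]
grip_width: -0.0
```

```bash
python3 -m inch '[[[0,0,0],[0.8,0,0],1],[[0,0,0],[0.8,0,0],1],[[0,0,0],[-12,-5,0],1],[[0,0,0],[-40,-20,20],1],[[0,0,0],[-45,-30,75],1],[[0,0,0],[-45,-30,135],1],[[0,0,0],[-45,-30,190],1],[[0,0,0],[-45,-30,220],1]]'
python3 - <<'E'
from h import *
go(.5735,-.135,.12,11.5); save('scene','s2')
E
```

```text
clock: 4.58
position: [0.4988, -0.0819, 0.1123]
ee_rot: [0.487, 0.512, -0.486, 0.514]
ft_force: [1.1, 0.9, -0.9]
grip_width: -0.001
clk 4.58 pos [ 0.4988 -0.0819  0.1123] F [ 1.1  0.9 -0.9] grip -0.001 | shift [-7.5 71.8 57. ] turn [-8.45  0.06 -0.08]
```

View pics/s2.png

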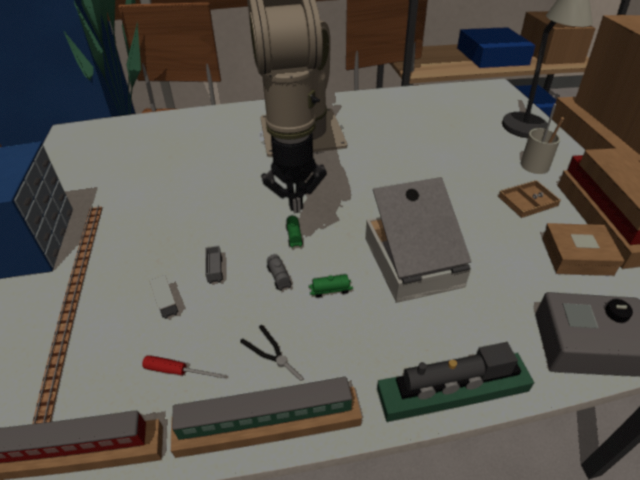

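The scene view shows the lid swinging up by itself, about 60° open, with its pad at (413,195).

```bash
python3 -m inch '[[[-4,0,0],[-20,35,28],0.3],[[-8.4,0,0],[-30,50,57],0.3],[[-8.4,0,0],[-30,50,57],0.3],[[-8.4,0,0],[-30,50,57],0.3]]'
python3 - <<'E'
from h import *
go(.5735,-.135,.12,11.5); save('wrist','w3')
E
```

```text
clock: 5.12
position: [0.5511, -0.1385, 0.1424]
ee_rot: [0.448, 0.546, -0.449, 0.547]
ft_force: [0.5, -0.1, -0.6]
grip_width: 0.698
clk 5.12 pos [ 0.5511 -0.1385  0.1424] F [ 0.5 -0.1 -0.6] grip 0.698 | shift [22.4 22.6  0.9] turn [-0.22  0.09 -0.04]
```

View pics/w3.png

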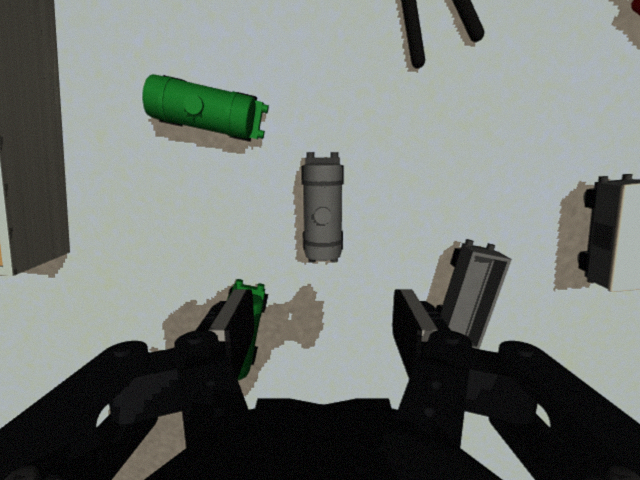

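The wrist view shows the grey wagon aligned with the tool, its bands at (323,175) and (322,242) and its cap at (322,216).

Run:
```python
from h import *
c=dict(np.load('w3.npz'));T=tool(readout.get_obs())
P=[ptz(c,323,175,.040,T),ptz(c,322,242,.040,T),ptz(c,322,215,.043,T),ptz(c,323,155,.012,T),ptz(c,322,260,.012,T)]
print(np.round(P,4)); print((P[0]+P[1])/2,(P[3]+P[4])/2)
print(np.degrees(np.arctan2(*(P[0]-P[1])[[1,0]])))
x,y=((P[0]+P[1])/2)[:2]; go(x,y,.0065,11.3)
```

```text
[[ 0.5991 -0.1292  0.04  ]
 [ 0.5521 -0.138   0.04  ]
 [ 0.5721 -0.1339  0.043 ]
 [ 0.6117 -0.1268  0.012 ]
 [ 0.5297 -0.1424  0.012 ]]
[ 0.5756234  -0.13359485  0.04      ] [ 0.57070258 -0.13461037  0.012     ]
10.503309742292158
clk 5.17 pos [ 0.551  -0.1382  0.1423] F [-0.3  0.5  0.2] grip 0.699 | shift [135.8  25.    0. ] turn [ 0.02  0.1  -0.03]
```

```bash
python3 -m inch '[[[0,0,0],[30,22.5,0],0.3],[[0,0,0],[80,22.5,0],0.3],[[0,0,0],[110,22.5,0],0.3],[[0,0,0],[127,22.5,0],0.3],[[0,0,0],[134,22.5,0],0.3],[[0,0,0],[134,22.5,0],0.3],[[0,0,0],[134,22.5,0],0.7],[[0,0,0],[134,22.5,0],0.8],[[0,0,0],[134,22.5,0],0.8],[[0,0,0],[134,22.5,0],0.8]]' 25;  python3 - <<'E'
from h import *
go(.573,-.134,.0065,11.3); save('wrist','w4'); save('top','t4')
E
```

```text
clock: 6.42
position: [0.5738, -0.1342, 0.0094]
ee_rot: [0.448, 0.546, -0.448, 0.548]
ft_force: [-1.6, 0.4, 6.8]
grip_width: 0.331
clk 6.42 pos [ 0.5738 -0.1342  0.0094] F [-1.6  0.4  6.8] grip 0.331 | shift [ 2.9 -0.8 -0.4] turn [ 0.01  0.14 -0.1 ]
```

View pics/w4.png

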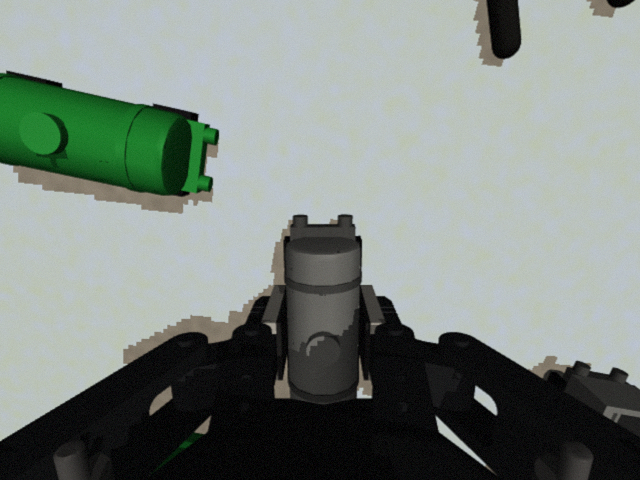

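View pics/t4.png

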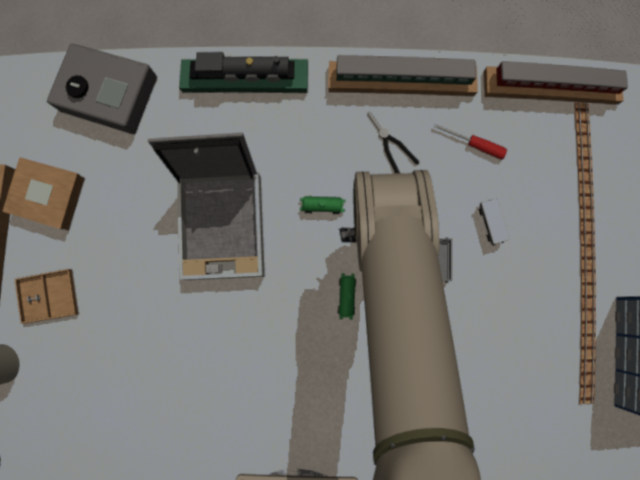

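The wrist view shows the barrel held at mid length between the pads. The top view shows the lid standing open, with the compartment spanning roughly (185–257, 185–258) and a wooden ledge at its near end. I'll measure the compartment and lift the wagon.

```bash
python3 -m inch '[[[0,0,0],[0,0,0],1],[[0,0,0],[-10,0,0],1],[[0,0,0],[-40,0,0],1],[[0,0,0],[-90,0,0],1],[[0,0,0],[-125,0,0],1],[[0,0,0],[-125,0,0],1]]' 35
python3 - <<'E'
from h import *
c=dict(np.load('t4.npz'))
im=cv2.imread('pics/t4.png'); cv2.imwrite('pics/t4a.png',cv2.resize(im[120:290,140:275],None,fx=4,fy=3.5,interpolation=cv2.INTER_CUBIC) if 0 else cv2.resize(im[130:290,145:275],None,fx=3.7,fy=3.7,interpolation=cv2.INTER_CUBIC))
for u,v in [(220,200),(220,230),(220,250),(200,230),(245,230),(190,267),(245,266)]: print(u,v,pt(c,u,v).round(4))
go(.596,.149,.15,3.4); save('scene','s5')
E
```

```text
clock: 7.28
position: [0.5753, -0.1341, 0.138]
ee_rot: [0.449, 0.544, -0.448, 0.55]
ft_force: [1.0, 0.9, -1.2]
grip_width: 0.327
220 200 [0.6339 0.1546 0.0156]
220 230 [0.5771 0.1528 0.014 ]
220 250 [0.539  0.1506 0.0191]
200 230 [0.576  0.1903 0.0176]
245 230 [0.5773 0.1046 0.019 ]
190 267 [0.5043 0.1981 0.0561]
245 266 [0.5084 0.0976 0.0559]
clk 7.28 pos [ 0.5753 -0.1341  0.138 ] F [ 1.   0.9 -1.2] grip 0.327 | shift [ -12.8   75.9 -273.5] turn [ 7.92  0.26 -0.41]
```

View pics/t4a.png

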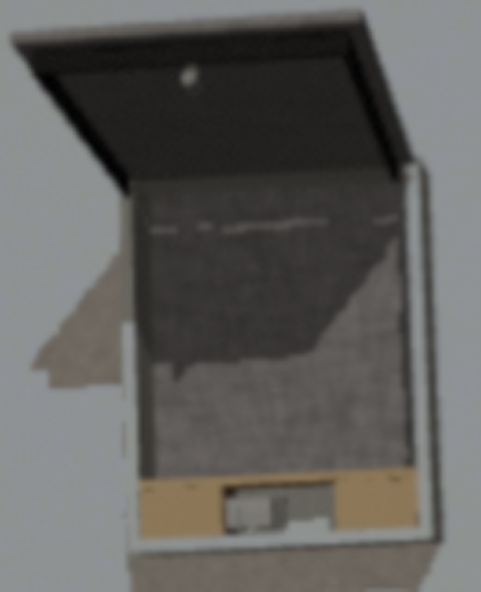

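View pics/s5.png

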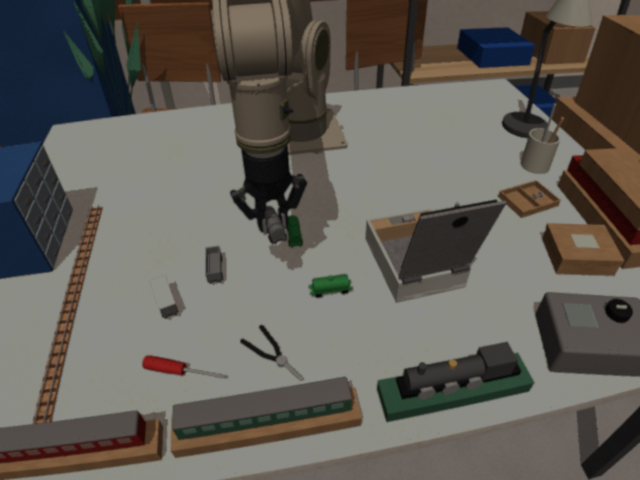

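Run:
```python
from h import *
c=dict(np.load('t4.npz'))
f=lambda x,y:(x/3.7+145-.36,y/3.7+130-.36)
for n,p,z in [('ledgeL',f(140,483),.057),('ledgeR',f(413,468),.057),('Rin',f(406,250),.057),('Rin2',f(412,440),.057),('Lin',f(134,440),.057),('frontL',f(135,553),.057),('frontR',f(438,540),.057)]:
    print(n,ptz(c,*p,z).round(4))
go(.592,.148,.135,3.4)
```

```text
ledgeL [0.5163 0.2123 0.057 ]
ledgeR [0.5265 0.0776 0.057 ]
Rin [0.6335 0.0843 0.057 ]
Rin2 [0.5401 0.0785 0.057 ]
Lin [0.5374 0.2161 0.057 ]
frontL [0.482  0.2136 0.057 ]
frontR [0.4918 0.0645 0.057 ]
clk 7.33 pos [ 0.5741 -0.1341  0.1358] F [ 0.5  0.3 -1.2] grip 0.330 | shift [ 1.000e-01  7.280e+01 -2.731e+02] turn [ 7.91  0.2  -0.24]
```

```bash
python3 -m inch '[[[1,0,0],[0,10,-30],1],[[2,0,0],[0,20,-75],1],[[4,0,0],[0,33,-120],1],[[6,0,0],[0,45,-165],1],[[7.9,0.2,-0.2],[0,57,-210],1],[[7.9,0.2,-0.2],[0,67,-250],1],[[7.9,0.2,-0.2],[0,72.8,-270],1],[[7.9,0.2,-0.2],[0,72.8,-273],1],[[7.9,0.2,-0.2],[0,72.8,-273],1]]'
python3 - <<'E'
from h import *
go(.592,.148,.026,3.4); save('wrist','w6'); save('scene','s6')
E
```

```text
clock: 8.45
position: [0.5921, 0.146, 0.1346]
ee_rot: [0.485, 0.514, -0.486, 0.515]
ft_force: [-0.3, 0.3, -1.0]
grip_width: 0.327
clk 8.45 pos [0.5921 0.146  0.1346] F [-0.3  0.3 -1. ] grip 0.327 | shift [108.6  -0.   -2.2] turn [-0.09  0.06 -0.  ]
```

View pics/w6.png

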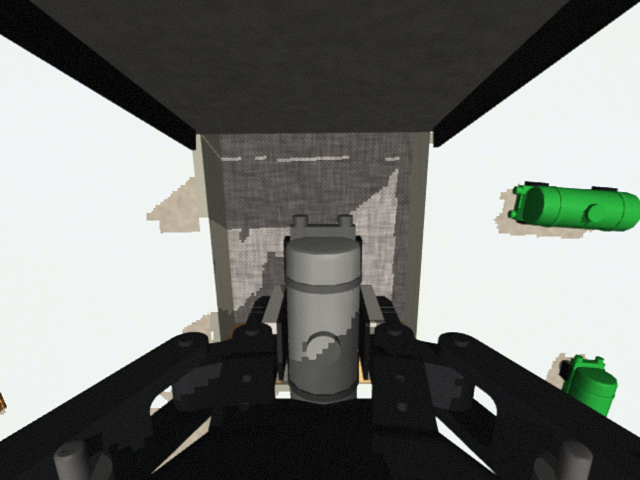

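View pics/s6.png

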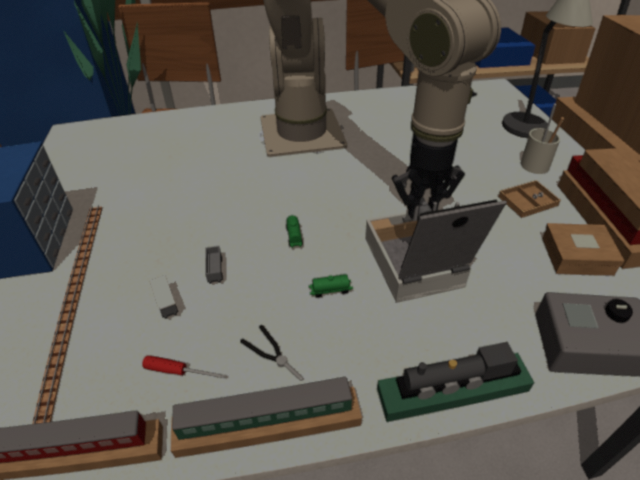

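The wrist view shows the wagon at (323,320), over the compartment and clear of both side walls. The lid is upright in front of it. I'll lower it now.

```bash
python3 -m inch '[[[0,0,0],[20,0,-2],1],[[0,0,0],[50,0,-2],1],[[0,0,0],[75,0,-2],1],[[0,0,0],[92,0,-2],1],[[0,0,0],[100,0,-2],1],[[0,0,0],[104,0,-2],1],[[0,0,0],[104,0,-2],1]]'; python3 -c "
from h import *
go(.592,.148,.026,3.4)"
```

```text
clock: 9.43
position: [0.5926, 0.1476, 0.0313]
ee_rot: [0.486, 0.514, -0.485, 0.515]
ft_force: [0.3, 0.2, -0.2]
grip_width: 0.33
clk 9.43 pos [0.5926 0.1476 0.0313] F [ 0.3  0.2 -0.2] grip 0.330 | shift [ 5.3 -0.6 -0.4] turn [-0.14  0.05 -0.07]
```

```bash
python3 -m inch '[[[0,0,0],[2,0,0],1],[[0,0,0],[3.5,0,0],1],[[0,0,0],[4.5,0,0],1],[[0,0,0],[4.5,0,0],1]]'
```

```text
clock: 9.93
position: [0.5925, 0.1476, 0.0267]
ee_rot: [0.486, 0.514, -0.486, 0.515]
ft_force: [0.3, -0.5, -1.1]
grip_width: 0.327
```

```bash
python3 -m inch '[[[0,0,0],[1,0,0],1],[[0,0,0],[1.6,0,0],1],[[0,0,0],[1.6,0,0],1]]'
```

```text
clock: 10.3
position: [0.5926, 0.1477, 0.0254]
ee_rot: [0.486, 0.513, -0.485, 0.515]
ft_force: [-1.9, -0.1, 4.7]
grip_width: 0.324
```

```bash
python3 -m inch '[[[0,0,0],[0,0,0],0.6],[[0,0,0],[0,0,0],0.5],[[0,0,0],[0,0,0],0.4],[[0,0,0],[0,0,0],0.4],[[0,0,0],[-10,0,0],0.4],[[0,0,0],[-40,0,0],0.4],[[0,0,0],[-90,0,0],0.4],[[0,0,0],[-150,0,0],0.4],[[0,0,0],[-150,0,0],0.4]]'
python3 - <<'E'
from h import *
go(.45,-.05,.2); save('wrist','w7'); save('scene','s7')
E
```

```text
clock: 11.42
position: [0.5949, 0.1491, 0.1816]
ee_rot: [0.488, 0.512, -0.483, 0.516]
ft_force: [0.1, 0.0, -0.4]
grip_width: 0.599
clk 11.43 pos [0.5949 0.1491 0.1816] F [ 0.1  0.  -0.4] grip 0.599 | shift [ -20.1 -155.8  190.5]
```

View pics/w7.png

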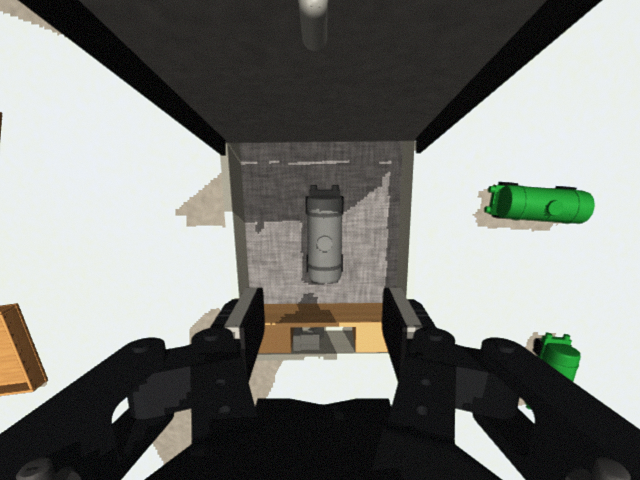

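The wrist view shows the wagon standing centred in the compartment at (324,237), with the lid open. I'll clear the view for a last check from above.

```bash
python3 -m inch '[[[0,0,0],[-10,-40,20],0.4],[[0,0,0],[-20,-80,60],0.4],[[0,0,0],[-20,-120,100],0.4],[[0,0,0],[-20,-150,150],0.4],[[0,0,0],[-20,-150,200],0.4],[[0,0,0],[-20,-150,200],0.4],[[0,0,0],[-20,-150,200],0.4]]'
python3 - <<'E'
from h import *
go(.45,-.05,.2); c=save('top','t8')
im=cv2.imread('pics/t8.png'); cv2.imwrite('pics/t8a.png',cv2.resize(im[120:290,140:275],None,fx=3.5,fy=3.5))
for u,v in [(220,215),(220,225),(220,235)]: print(pt(c,u,v).round(4))
E
```

```text
clock: 12.4
position: [0.4538, -0.0596, 0.1954]
ee_rot: [0.486, 0.514, -0.485, 0.514]
ft_force: [-0.2, 1.6, 0.6]
grip_width: 0.598
clk 12.40 pos [ 0.4538 -0.0596  0.1954] F [-0.2  1.6  0.6] grip 0.598 | shift [-4.6 -3.2 -9.8]
[0.6002 0.1465 0.0549]
[0.5817 0.1456 0.0563]
[0.5634 0.1448 0.0571]
```

View pics/t8a.png

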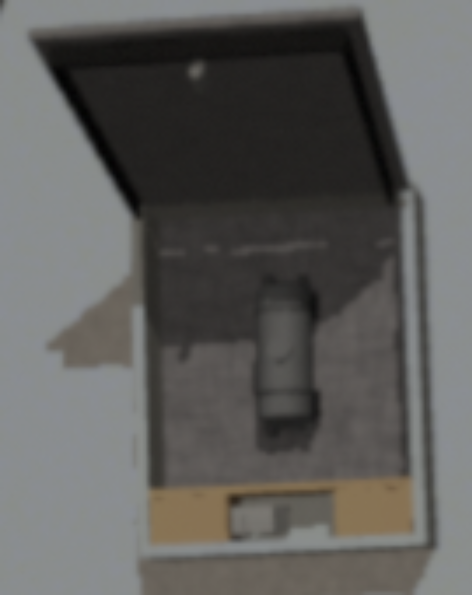

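The top view shows the wagon upright on the floor at about (287,345) in the crop. Its barrel top reads 55–57 mm, matching floor 17 + 40 mm, and the lid is open.

```bash
python3 -c "
from h import *
print(manip.hand_in())"
```

```text
the job is handed in; nothing more can be done
None
```

The tank wagon is standing on its wheels on the floor of the case, the lid is open, and I handed the job in at about 12.5 s of the 56 s allowed.

- **Lid:** I pressed the thumb pad about 7 mm, and the force reached about 6 N. The catch let go and the lid swung up by itself before I picked up the wagon.
- **Wagon:** I gripped it across the barrel at mid length. I lowered it until the wheels touched the floor (about 5 N on the wrist) and only then opened the fingers.
- **Last checks:** The top view showed the barrel top 55–57 mm above the table, against an expected 57 mm (17 mm floor plus 40 mm wagon). The wagon is near the centre of the compartment. The lid is still up, and the gripper is well clear of everything.

No check failed or disagreed. I could not read the lid angle directly, so that it stands open is judged from the camera pictures. The green look-alikes were not touched.

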